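Brush out the paint cups in the bench vise

ROBOT

A 6-joint arm with a two-finger parallel gripper is mounted at the origin on the work surface. World frame = base frame: x ahead of the robot, y to its left, z up, the work surface at z = 0. Lengths are in m, angles in rad, forces in N, time in s.
With the tool pointing down it reaches from about 0.275 to 0.75 m from the base axis. Payload 10.2 kg.
Tool frame: the origin (TCP) lies on the centre line of the jaws, within the pads' length; the fingertips stand 17 mm ahead of it and the grasp point (between the pads) lies 2 mm behind it; x points along the fingers, z is the direction in which the jaws open and shut, and the axes are right-handed (so a half turn about x gives the same grasp; the last joint's range is limited). The gripper opens to 85 mm and grips with 20 to 120 N. Pads are 22 mm wide; open, the fingers measure 114 mm over their backs; the gripper's body (76 mm by 85 mm) begins 54 mm behind the grasp point. The pads swing forward as they close: fully open they stand 13 mm farther back than shut.
Start: joints at [-1.376, 0.313, 1.498, -0, 1.331, -0.223], TCP at [0.213, -0.48, 0.248] pointing down, gripper open.
Joint ranges: [-2.94, 2.94], [-0.97, 2.17], [0.19, 2.56], [-1.23, 4.37], [0.02, 3.11], [-2.88, 2.88]. Speed limits (rad/s): [2.39, 2.39, 3.01, 3.14, 3.14, 3.14].

INTERFACE

Orientations are given as a 3x3 rotation matrix whose columns are the frame's x, y, z axes.
In Python, from rig import bot gives the robot as it stands.
- The arm moves only by the tool play_rows, never from a script. Its argument "targets" is a list that holds one entry, the list of rows, each a list of 5 numbers: the opening in per cent of the stroke, from 0 (shut) to 100 (fully open), then the shift along the world's x, y, z in cm, then the turn about the world's z in degrees. A call has 1 to 10 rows; each row is the pose to reach, as a shift and turn from the pose measured when the call began; what a row does not reach only later rows make up. A row lasts 1/8 s, in which the tool goes at most 62.5 mm and 10.7 degrees, less where a joint would pass 70% of its speed; a pose out of reach is approached as far as the arm can. A call with a gripper value outside its range is refused whole. The fingers move at their own pace and stop on an object; "grip_force" is the grip in N (left out, the last holds). Time passes only in rows, so rows that repeat a pose let the fingers close. It gives the time, the measured TCP pose, the force and the opening at its end, in the units of the state.
- bot.get_obs(): the state, without advancing time (a new reading comes with each control period).
- bot.snapshot(name): name is "side" or "top" or "wrist"; returns the picture (480x640x3 uint8, red, green, blue); there is no depth.
- bot.camera_params(name): a dict with "fx", "fy", "cx", "cy" (pixels), "camera_from_world" (4x4, takes a point from world to camera coordinates); the wrist camera has in their place "mount" (4x4, takes a point from camera to tool coordinates, whose origin is the TCP and whose axes are the tool frame's). Camera axes: x right, y up, looking along -z (the intrinsics and any distortion apply to the point x, -y, -z); pixel columns grow to the right and rows downward; lengths in m; the calibration is good to about 2 mm. A picture is of the moment at which its call begins: read the wrist's pose just before it. camera_params takes no time and is no camera call.
- bot.close_job(): hands the job in, once; it reports no verdict.
The state is a dict: "t": time; "joints": joint angles; "qvel": joint speeds; "tau": joint torques, N m; "eef_pos": TCP position; "orientation": TCP orientation; "contact_force": force on the tool from outside, world axes, zero at the start; "wrist_torque": the same for the moment, N m; "finger_gap": opening from 0.0 (shut) to 1.0 (fully open).
Only numpy, scipy, OpenCV 4.12 (cv2) and the standard library are available. Lean on these libraries where they do the work, as an engineer would, in place of code of your own. Each camera call takes 0.05 s, during which the arm holds its last target. There are 200 camera calls.

TASK

Clamp all the paint cups standing on the bench in the vise: release the red lever, draw the near jaw back, stand every cup upright in a row between the jaws, push the jaw snug against them and lock the lever fully again. Then scrub each cup with the long brush, at least two full strokes right down to the bottom, working from light paint to dark (white, yellow, blue) so that no dark paint gets into the lighter cups. Put the brush back upright in its pot, leave the cups clamped, and do not disturb the tin, the tape or the screwdriver.

Things in the scene. Friction and masses are not known exactly. Their poses are not given: they have to be found in the camera images.
- vise: Long-jawed quick-release vise bolted to the bench, bed 260 x 360 mm, a fixed far jaw and a moving near jaw, both with wooden linings. Origin: on the bench under its middle; x from the moving jaw to the fixed jaw, y along the jaws, z up. The fixed lining's face is at x = +60 mm, 300 mm long, its top 60 mm above the bench.
- vise_bed (a point): Point on the bed at x = +30 mm, y = 0 of the vise, 12 mm above the bench: where the middle cup's underside comes to rest when clamped. Cups stand on the bed in a row along the vise's y, with room from -130 to +130 mm (steel guide bars, 14 mm high, beyond).
- jaw (a joint): Gap in m between the two wooden linings: 0 shut, 0.104 wide open (opening moves the jaw to -x of the vise; its lining is 265 mm long, top 59 mm above the bench). 0.060 when snug on the cups' feet. Slides with 3 N when released; when locked it holds against some 25 N. Starts too narrow for a cup.
- jaw_post (a point): Grip point of the black upright pull post on the moving jaw's saddle (its top 39 mm above the bench), 68 mm behind its lining; post 22 mm in diameter, 52 mm tall, top 90 mm above the bench, this point 70 mm above the bench. Pull or push the jaw by it.
- clamp (a joint): Angle of the red clamp lever in rad: 0 locked, at its stop (arm along the jaws, to -y of the vise); 1.4 released, at its stop (arm to -x of the vise, to the robot). Releases clockwise seen from above. Its eccentric bites below about 0.8 rad. Takes up to 11 N at the knob; stays where left. Releasing drags the jaw up to 10 mm open, locking draws it shut until the cups stop it. Starts locked.
- clamp_knob (a point): Grip point of the lever's upright red knob (20 mm in diameter, 40 mm tall, top 91 mm above the bench), 75 mm from the pivot and 74 mm above the bench. The arm below it has its top 51 mm above the bench.
- clamp_pivot (a point): Point on the lever's upright pivot axis, 74 mm above the bench; it travels with the jaw.
- cup_white: Open aluminium paint cup, 100 mm tall, white paint on its inner floor, white rim and white band; 0.1 to 0.21 kg. Solid foot 60 mm in diameter, 14 mm high; wall above 57 mm outside, 51 mm inside; rolled rim 60 mm outside (top 8 mm). Inner floor 14 mm above the underside. Starts upright on the bench; may be absent. Origin: centre of the underside, z up the axis.
- cup_yellow: Open aluminium paint cup, 100 mm tall, yellow paint on its inner floor, yellow rim and yellow band; 0.1 to 0.21 kg. Solid foot 60 mm in diameter, 14 mm high; wall above 57 mm outside, 51 mm inside; rolled rim 60 mm outside (top 8 mm). Inner floor 14 mm above the underside. Starts upright on the bench; may be absent. Origin: centre of the underside, z up the axis.
- cup_blue: Open aluminium paint cup, 100 mm tall, blue paint on its inner floor, blue rim and blue band; 0.1 to 0.21 kg. Solid foot 60 mm in diameter, 14 mm high; wall above 57 mm outside, 51 mm inside; rolled rim 60 mm outside (top 8 mm). Inner floor 14 mm above the underside. Starts upright on the bench; may be absent. Origin: centre of the underside, z up the axis.
- brush: Long bottle brush, 200 mm, 0.11 kg, standing head down in its pot. Origin: centre of the head's lower end, z along it to the handle. Black bristle head 29 to 31 mm in diameter from 0 to 96 mm, steel stem, round wooden handle 19 mm in diameter from 146 to 200 mm, rounded end.
- brush_handle (a point): Point on the brush's axis, on its handle, 172 mm from the head's lower end and 28 mm below its top: grip here.
- pot: Grey brush pot fixed to the bench: tube 90 mm tall, 46 mm inside, 54 mm outside, floor 6 mm thick, steel foot 72 mm in diameter. Origin: centre of the underside.
- tin: Bystander: steel tin with a green band, 76 mm in diameter, 118 mm tall. Origin: centre of the underside.
- tape: Bystander: blue roll of masking tape lying flat, 100 mm in diameter, 25 mm high. Origin: centre of the underside.
- driver: Bystander: screwdriver lying on the bench. Origin: under its middle.
Mind the look-alikes: they are no part of the job. Of the things like the brush, leave any that is pink; of the rest the smaller one is meant.

How it is judged:
By the outcome, as a careful person would: the job done as asked, in the order asked, and still so for the second after the job is handed in, with the robot touching nothing.
Of cup_white, cup_yellow, cup_blue only 2 to 3 are there at a start; the rules pass over those that are not, and their reading is None.
At some moment in a run one of cup_white, cup_yellow, cup_blue may be knocked a few centimetres aside while the robot is not near it.
Once in a run the grip may slacken for a moment while it holds something.
It also fails if it takes over 208 s, if anything falls off the work surface, if the arm or the gripper's body presses on something with over 40 N, if the wrist force passes 120 N, or if a joint passes its speed limit or range.

## Working session

There is one attempt and no reset: what is moved stays moved. The work goes in short steps, Python scripts to look and compute and a tool call to move; the robot and the scene stay as the last step left them, time stands still between calls to the robot, and variables do not carry over. Pictures are saved under pics/ and viewed, about 12 in all and at most 16, crops included, and the job is handed in when it is done.

Besides the shell and the picture viewer there is one more tool, called after "Emit:" as name([rows], argument=value, ...), one row to a line, values as JSON. play_rows: Moves the arm, as the interface text tells. Its arguments: {"type":"object","properties":{"targets":{"type":"array","items":{"type":"array","items":{"type":"array","items":{"type":"number"}}}},"grip_force":{"type":"number"}},"required":["targets"]}

```bash
mkdir -p pics
cat > h.py <<'E'
import numpy as np, cv2
from rig import bot
def snap(n,f=None):
    o=bot.get_obs(); im=bot.snapshot(n)[:,:,::-1].copy()
    if f: cv2.imwrite('pics/'+f,im)
    return o,im
def cam(n,o=None):
    p=bot.camera_params(n)
    if n=='wrist':
        T=np.eye(4);T[:3,:3]=np.array(o['orientation']);T[:3,3]=o['eef_pos']
        W=T@np.array(p['mount'])
    else: W=np.linalg.inv(np.array(p['camera_from_world']))
    return p,W
def ray(n,u,v,z,o=None):
    p,W=cam(n,o)
    d=W[:3,:3]@np.array([(u-p['cx'])/p['fx'],-(v-p['cy'])/p['fy'],-1]); c=W[:3,3]
    return c+d*(z-c[2])/d[2]
def proj(n,P,o=None):
    p,W=cam(n,o); q=np.linalg.inv(W)@np.append(P,1)
    return p['cx']+p['fx']*q[0]/-q[2], p['cy']-p['fy']*q[1]/-q[2]
E
python3 - <<'E'
from h import *
o,_=snap('top','top0.png'); snap('side','side0.png')
print(o['t'],o['eef_pos'],o['orientation'],o['finger_gap'],o['contact_force'])
for n in('top','side','wrist'):print(n,{k:np.round(v,3).tolist() for k,v in bot.camera_params(n).items()}, )
E
```

```text
0.0 [ 0.21296292 -0.47960915  0.24773166] [[-2.71944699e-04  9.13981559e-01  4.05755635e-01]
 [ 1.27185399e-03  4.05755638e-01 -9.13980714e-01]
 [-9.99999154e-01  2.67509715e-04 -1.27279419e-03]] 1.000958905155943 [-0.17049824  0.12491297  0.47560671]
top {'fx': 500.88, 'fy': 500.88, 'cx': 321.294, 'cy': 230.712, 'camera_from_world': [[-0.024, -1.0, 0.005, -0.043], [0.989, -0.023, 0.147, -0.548], [-0.147, 0.009, 0.989, -0.962], [0.0, 0.0, 0.0, 1.0]]}
side {'fx': 449.301, 'fy': 449.301, 'cx': 324.467, 'cy': 230.751, 'camera_from_world': [[-0.765, -0.644, -0.008, 0.361], [0.327, -0.399, 0.857, -0.286], [-0.555, 0.653, 0.516, -0.598], [0.0, 0.0, 0.0, 1.0]]}
wrist {'fx': 376.139, 'fy': 376.139, 'cx': 318.965, 'cy': 240.165, 'mount': [[0.0, 0.286, -0.958, -0.126], [0.0, 0.958, 0.286, 0.073], [1.0, -0.0, 0.0, -0.001], [0.0, 0.0, 0.0, 1.0]]}
```

View pics/top0.png

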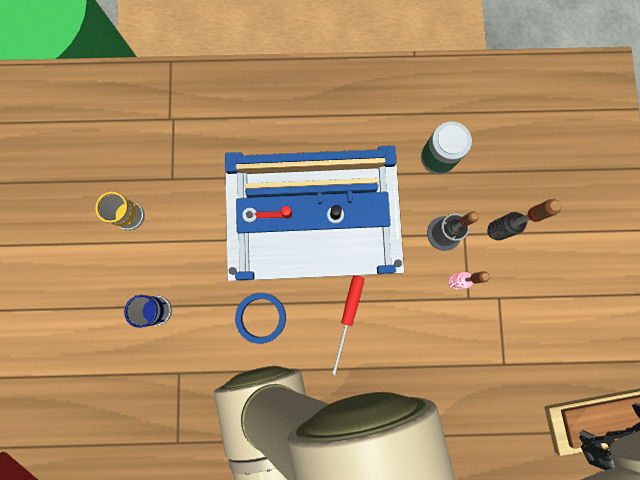

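View pics/side0.png

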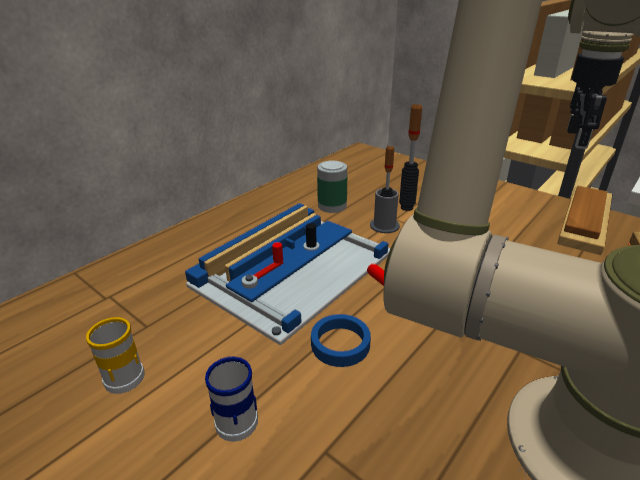

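Top view: yellow cup at (112,208), blue cup at (142,311), with no white cup in sight. The vise is centred near (315,215), with the lever pivot at (249,215), the knob at (287,212) and the post at (336,212). There are three brush-like things:
- One in the pot, handle at (470,218).
- A larger one standing free at (507,225).
- A pink one at (460,281).

The one in the pot fits: it isn't pink and it is smaller than the free-standing one. I'll confirm it in a crop.

Run:
```python
from h import *
t=cv2.imread('pics/top0.png'); s=cv2.imread('pics/side0.png')
a=cv2.resize(t[120:320,390:590],(400,400),interpolation=cv2.INTER_CUBIC); b=cv2.resize(s[90:250,320:480],(400,400),interpolation=cv2.INTER_CUBIC)
c=cv2.resize(t[140:290,215:415],(800,600),interpolation=cv2.INTER_CUBIC)
cv2.imwrite('pics/c1.png',np.hstack([a,b])); cv2.imwrite('pics/c2.png',c)
def m(im,lo,hi,roi):
    h=cv2.inRange(cv2.cvtColor(im,cv2.COLOR_BGR2HSV),lo,hi); k=np.zeros_like(h); x0,y0,x1,y1=roi; k[y0:y1,x0:x1]=h[y0:y1,x0:x1]; return k
for n,lo,hi,roi in (('yel',(20,180,120),(30,255,255),(90,180,150,235)),('blue',(115,150,60),(130,255,255),(115,285,180,335))):
    k=m(t,lo,hi,roi); ys,xs=np.nonzero(k); pts=np.c_[xs,ys].astype(np.int32)
    print(n,len(xs),xs.min(),xs.max(),ys.min(),ys.max())
for nm,u,v,z in (('pivot',249.5,215,.06),('knob',287,212,.091),('post',337,212,.09),('potbr',474,217,.2),('pot',447,231,.09),('yel',112,208,.1),('blu',142,311,.1),('fixL',237,171.5,.06),('fixR',396,162,.06),('bedBL',228,280,.012),('bedBR',404,272,.012)):
    print(nm,ray('top',u,v,z).round(3))
```

```text
yel 310 96 138 192 225
blue 273 124 162 295 326
pivot [0.579 0.085 0.06 ]
knob [0.577 0.009 0.091]
post [ 0.575 -0.086  0.09 ]
potbr [ 0.541 -0.313  0.2  ]
pot [ 0.534 -0.295  0.09 ]
yel [0.591 0.339 0.1  ]
blu [0.397 0.277 0.1  ]
fixL [0.668 0.11  0.06 ]
fixR [ 0.68  -0.209  0.06 ]
bedBL [0.455 0.135 0.012]
bedBR [ 0.463 -0.222  0.012]
```

View pics/c1.png

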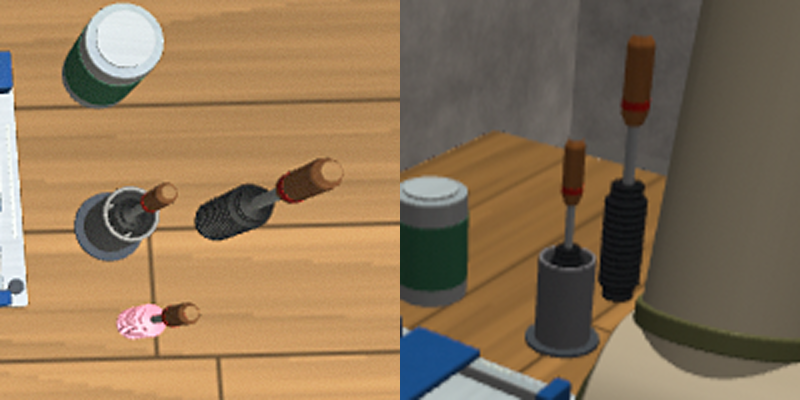

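View pics/c2.png

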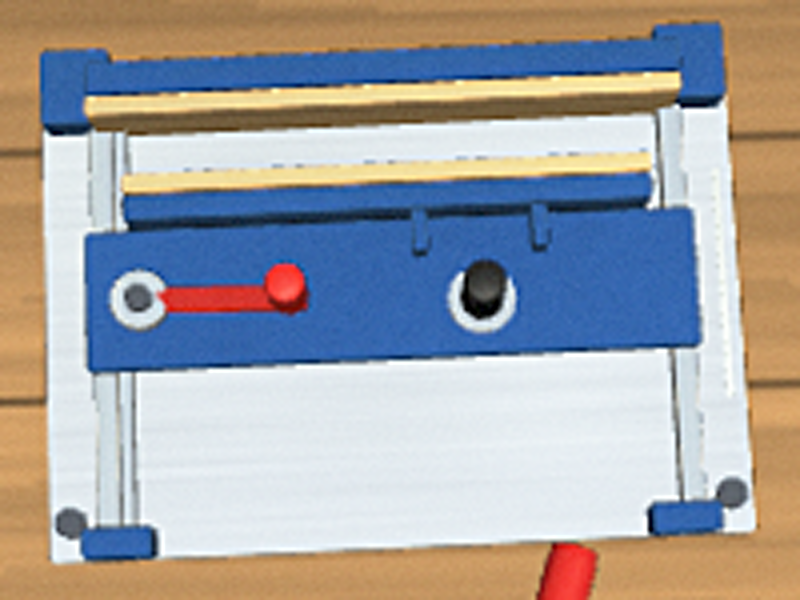

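Run:
```python
from h import *
f=lambda x,y,z:ray('top',215+x/4,140+y/4,z)
L,R=f(88,114,.06),f(680,93,.06); ML,MR=f(122,178,.059),f(650,154,.059)
print('fix',L,R,np.linalg.norm(L-R),'mov',ML,MR,np.linalg.norm(ML-MR))
d=(L-R)/np.linalg.norm(L-R); print('yaw',np.degrees(np.arctan2(-d[0],d[1])))
yv=d; xv=np.array([yv[1],-yv[0],0]); O=(L+R)/2-.06*xv; O[2]=0
print('origin',O,'gap',(( L+R)/2-(ML+MR)/2)@xv)
for n,p in (('knob',f(285,275,.091)),('post',f(487,275,.09)),('pivot',f(138,297,.05))): print(n,p,'vise',(p-O)@xv,(p-O)@yv)
```

```text
fix [0.67400198 0.10963457 0.06      ] [ 0.67808007 -0.18668262  0.06      ] 0.2963452535590117 mov [0.64107973 0.09287665 0.059     ] [ 0.64730901 -0.17049152  0.059     ] 0.26344182528722826
yaw 0.7884875845492223
origin [ 0.61604671 -0.0393497   0.        ] gap 0.03184754402861795
knob [0.58381551 0.01052371 0.091     ] vise -0.031541820743677285 0.050312227471150196
post [ 0.58176315 -0.0860725   0.09      ] vise -0.034923279559544745 -0.04624659539713412
pivot [0.5823829  0.08633519 0.05      ] vise -0.031931033526845204 0.126136247252973
```

The crop confirms it: the smaller brown-handled brush stands in the pot, the larger one stands free to its right, and the pink one is separate. Moving over the vise.

Emit:
play_rows([
  [[100,0,0,5,0],[100,2,4,9,9],[100,6,9,10,18],[100,10,14,10,27],[100,14,20,10,36],[100,19,26,10,45],[100,23,32,10,54],[100,27,38,10,62],[100,31,44,10,66],[100,34,48,10,66]],
])

```text
t: 1.35
eef_pos: [0.5277, -0.0345, 0.3477]
orientation: [[-0.001, 0.0, 1.0], [0.0, 1.0, -0.0], [-1.0, 0.0, -0.001]]
contact_force: [0.1, -1.1, 1.5]
finger_gap: 0.998
```

Run:
```python
from h import *
o,_=snap('wrist','w1.png'); print(o['t'],o['eef_pos'],o['orientation'].round(3))
```

```text
1.35 [ 0.52767132 -0.03450727  0.34765194] [[-0.001  0.     1.   ]
 [ 0.     1.    -0.   ]
 [-1.     0.    -0.001]]
```

View pics/w1.png

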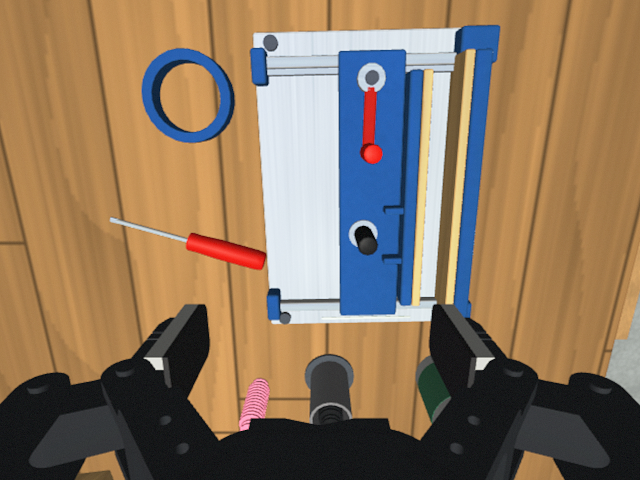

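Run:
```python
from h import *
o=bot.get_obs();print(o['eef_pos'])
for n,u,v,z in(('knob',373,153,.091),('post',369,242,.09),('pivot',371,77,.055),('fixface',464,55,.06),('fixface',458,240,.06),('mov',432,75,.059),('mov',420,280,.059),('pot',329,412,.09)):print(n,ray('wrist',u,v,z,o).round(4))
```

```text
[ 0.53002494 -0.02901625  0.34695735]
knob [0.5827 0.0216 0.091 ]
post [ 0.5828 -0.0709  0.09  ]
pivot [0.5822 0.0957 0.055 ]
fixface [0.6737 0.1158 0.06  ]
fixface [ 0.6887 -0.077   0.06  ]
mov [0.6436 0.0974 0.059 ]
mov [ 0.6495 -0.1269  0.059 ]
pot [ 0.5429 -0.289   0.09  ]
```

Emit:
play_rows([
  [[50,2,2,-5,0],[50,5,0,-10,0],[50,5,-3,-12,0],[50,5,-4,-12,0],[50,5,-4,-12,0],[50,5,-4,-12,0]],
])

```text
t: 2.15
eef_pos: [0.5803, -0.0684, 0.2284]
orientation: [[0.001, -0.005, 1.0], [0.003, 1.0, 0.005], [-1.0, 0.003, 0.001]]
contact_force: [0.8, 0.4, -0.5]
finger_gap: 0.495
```

Run:
```python
from h import *
o,im=snap('wrist','w2.png'); print(o['t'],o['eef_pos'],bot.get_obs()['eef_pos'])
h=cv2.cvtColor(im,cv2.COLOR_BGR2HSV)
for n,k in(('red',cv2.inRange(h,(0,180,90),(6,255,255))|cv2.inRange(h,(174,180,90),(180,255,255))),('blk',cv2.inRange(h,(0,0,0),(180,120,45)))):
    k[330:]=0
    q,l,s,c=cv2.connectedComponentsWithStats(k)
    for i in range(1,q):
        if s[i,4]>150: print(n,s[i],c[i])
```

```text
2.15 [ 0.58026001 -0.06837511  0.22837375] [ 0.58021717 -0.06831569  0.22816582]
red [ 307   25   28  104 1858] [320.61517761  80.11948332]
red [  80  232  114   50 2868] [137.05997211 256.03312413]
blk [304 223  28  40 434] [318.22580645 237.19354839]
blk [248 292  20  38 462] [259.76190476 314.66883117]
blk [371 292  20  38 467] [378.09850107 314.60385439]
blk [396 304  21  18 190] [405.72105263 312.78947368]
```

View pics/w2.png

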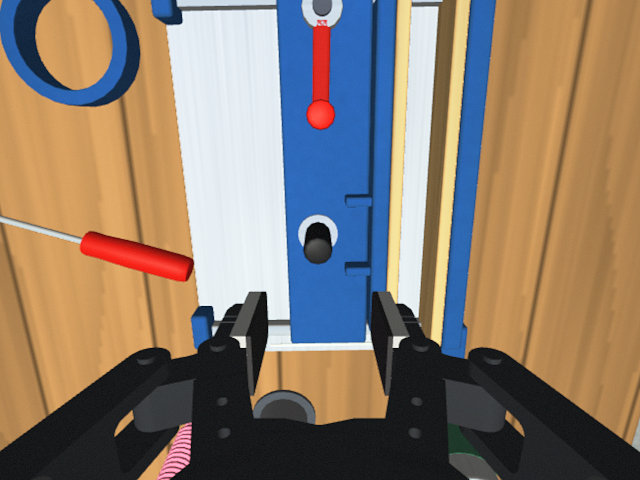

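Settled view: knob top at (320,114), post top at (317,250), pivot at (321,7), fixed-lining edge from about (455,60) to (433,310).

Run:
```python
from h import *
o=bot.get_obs();print(o['eef_pos'])
for n,u,v,z in(('knob',320.5,115,.091),('post',317,250,.09),('pivot',321.5,7,.055),('fixface',448,5,.06),('fixface',428,300,.06),('mov',410,5,.059),('mov',398.5,280,.059)):print(n,ray('wrist',u,v,z,o).round(4))
```

```text
[ 0.58021717 -0.06831569  0.22816582]
knob [0.5806 0.0136 0.091 ]
post [ 0.5786 -0.0811  0.09  ]
pivot [0.581  0.0869 0.055 ]
fixface [0.6682 0.0872 0.06  ]
fixface [ 0.6738 -0.1353  0.06  ]
mov [0.6422 0.0873 0.059 ]
mov [ 0.6475 -0.1174  0.059 ]
```

Emit:
play_rows([
  [[50,0,5,0,0],[50,0,8.1,-3,0],[50,0,8.1,-8,0],[50,0,8.1,-12,0],[50,0,8.1,-15,0],[50,0,8.1,-15,0],[0,0,8.1,-15,0],[0,0,8.1,-15,0],[0,0,8.1,-15,0],[0,0,8.1,-15,0]],
], grip_force=40)

```text
t: 3.45
eef_pos: [0.5811, 0.0127, 0.0801]
orientation: [[0.004, -0.005, 1.0], [0.003, 1.0, 0.005], [-1.0, 0.002, 0.004]]
contact_force: [-0.9, 0.9, 6.3]
finger_gap: 0.222
```

Emit:
play_rows([
  [[0,-0.65,0,0,-5],[0,-1.35,0.1,0,-10],[0,-2.0,0.2,0,-15],[0,-2.7,0.4,0,-20],[0,-3.4,0.6,0,-25],[0,-4.1,0.9,0,-30],[0,-4.1,0.9,0,-30]],
])

```text
t: 4.32
eef_pos: [0.5392, 0.0229, 0.0803]
orientation: [[0.004, 0.496, 0.868], [0.002, 0.868, -0.496], [-1.0, 0.003, 0.002]]
contact_force: [-2.8, 6.0, -2.2]
finger_gap: 0.219
```

Emit:
play_rows([
  [[0,-0.6,0.35,0,-5],[0,-1.2,0.7,0,-10],[0,-1.8,1.2,0,-15],[0,-2.3,1.6,0,-20],[0,-2.8,2.2,0,-25],[0,-3.3,2.7,0,-30],[0,-3.3,2.7,0,-30]],
])

```text
t: 5.2
eef_pos: [0.5058, 0.0506, 0.0804]
orientation: [[0.003, 0.863, 0.505], [0.001, 0.505, -0.863], [-1.0, 0.003, 0.001]]
contact_force: [-0.5, 5.6, -3.9]
finger_gap: 0.222
```

Emit:
play_rows([
  [[0,-0.35,0.6,0,-5],[0,-0.65,1.2,0,-10],[0,-0.9,1.8,0,-15],[0,-1.0,2.5,0,-20],[0,-1.05,2.7,0,-21],[0,-1.05,2.8,0,-21]],
])

```text
t: 5.95
eef_pos: [0.496, 0.075, 0.0805]
orientation: [[0.004, 0.986, 0.165], [-0.007, 0.166, -0.986], [-1.0, 0.003, 0.008]]
contact_force: [0.3, -28.2, -7.6]
finger_gap: 0.218
```

Run:
```python
from h import *
o,im=snap('top','top1.png'); print(o['t'],o['eef_pos'],o['contact_force'])
cv2.imwrite('pics/c3.png',cv2.resize(im[140:290,215:415],(800,600),interpolation=cv2.INTER_CUBIC))
```

```text
5.95 [0.49600417 0.07496437 0.08052293] [  0.25096853 -28.17159122  -7.59508125]
```

Emit:
play_rows([
  [[0,0,-0.3,0,0],[50,0,-0.3,0,0],[50,0,-0.3,0,0],[50,0,-0.3,6,10],[50,2,-5,9,20],[50,4,-10,9,30],[50,7.2,-15.5,9,40],[50,7.2,-15.5,9,50],[50,7.2,-15.5,9,60],[50,7.2,-15.5,9,70]],
])

```text
t: 7.25
eef_pos: [0.5681, -0.0802, 0.1708]
orientation: [[0.009, 0.176, 0.984], [0.001, 0.984, -0.176], [-1.0, 0.002, 0.008]]
contact_force: [0.5, -0.1, 1.1]
finger_gap: 0.502
```

Emit:
play_rows([
  [[50,0,0,0,10],[50,0,0,0,10]],
])

```text
t: 7.5
eef_pos: [0.5683, -0.0801, 0.1711]
orientation: [[0.009, 0.003, 1.0], [0.002, 1.0, -0.003], [-1.0, 0.002, 0.009]]
contact_force: [-0.1, 0.1, 0.8]
finger_gap: 0.501
```

Run:
```python
from h import *
o,im=snap('wrist','w3.png'); print(o['t'],o['eef_pos'],o['orientation'].round(3),o['contact_force'])
```

```text
7.5 [ 0.56827609 -0.08006961  0.17110902] [[ 0.009  0.003  1.   ]
 [ 0.002  1.    -0.003]
 [-1.     0.002  0.009]] [-0.08859     0.11008944  0.84987407]
```

View pics/w3.png

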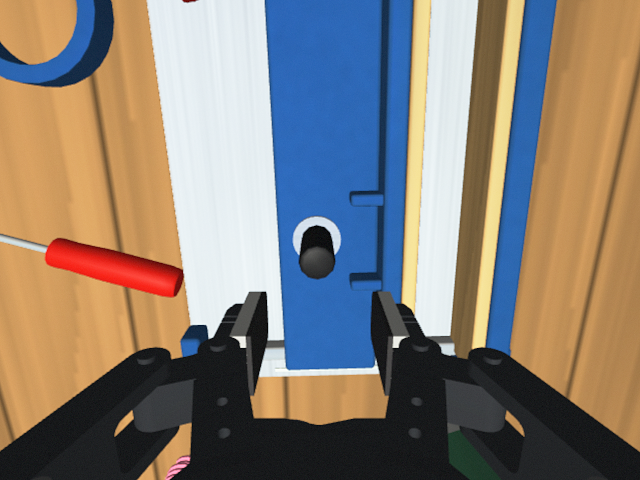

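Post top at (317,263), centred between the fingers. Descending, gripping and drawing back.

Emit:
play_rows([
  [[50,0,0,-4,0],[50,0,0,-8,0],[50,0,0,-9.5,0],[50,0,0,-9.5,0],[0,0,0,-9.5,0],[0,0,0,-9.5,0],[0,0,0,-9.5,0],[0,-1.5,0,-9.5,0],[0,-3,0,-9.5,0]],
])

```text
t: 8.68
eef_pos: [0.5396, -0.0809, 0.0778]
orientation: [[0.014, 0.006, 1.0], [-0.0, 1.0, -0.006], [-1.0, -0.0, 0.014]]
contact_force: [4.9, -3.7, 3.2]
finger_gap: 0.242
```

Emit:
play_rows([
  [[0,-1.2,0,0,0],[0,-2.4,-0.1,0,0],[0,-3,-0.1,0,0],[0,-3.4,-0.1,0,0],[0,-3.7,-0.1,0,0]],
])

```text
t: 9.3
eef_pos: [0.5057, -0.0817, 0.0779]
orientation: [[0.024, 0.007, 1.0], [-0.001, 1.0, -0.007], [-1.0, -0.0, 0.024]]
contact_force: [35.3, 7.4, -26.5]
finger_gap: 0.245
```

Emit:
play_rows([
  [[0,0.3,0,0,0],[60,0.3,0,0,0],[60,0.3,0,0,0],[60,0.3,0,5,0],[60,0.3,0,11,0],[60,1,4,15,10],[60,2,10,16,20],[60,3,16,16,30],[60,4,22,16,40],[60,5,28,16,50]],
])

```text
t: 10.55
eef_pos: [0.5558, 0.2002, 0.2384]
orientation: [[0.017, -0.765, 0.644], [0.018, 0.644, 0.765], [-1.0, -0.001, 0.024]]
contact_force: [0.0, -0.6, -0.5]
finger_gap: 0.6
```

Emit:
play_rows([
  [[100,1,5,0,10],[100,2,11,0,20],[100,3,14,0,30],[100,3,14,0,40],[100,3,14,0,40],[100,3,14,0,40],[100,3,14,0,40]],
])

```text
t: 11.42
eef_pos: [0.5859, 0.3398, 0.2386]
orientation: [[0.002, -1.0, 0.004], [0.024, 0.004, 1.0], [-1.0, -0.002, 0.024]]
contact_force: [-0.0, 1.0, 0.5]
finger_gap: 0.997
```

```bash
cat >> h.py <<'E'
def cupfit(im,lo,hi,o,roi=None):
    h=cv2.inRange(cv2.cvtColor(im,cv2.COLOR_BGR2HSV),lo,hi)
    c=max(cv2.findContours(h,cv2.RETR_EXTERNAL,cv2.CHAIN_APPROX_NONE)[0],key=cv2.contourArea)
    return cv2.boundingRect(c),cv2.contourArea(c)
Y=((20,150,90),(32,255,255)); B=((112,130,40),(130,255,255))
E
python3 - <<'E'
from h import *
o,im=snap('wrist','w4.png'); print(o['t'],o['eef_pos'],o['orientation'].round(3),o['contact_force'])
print(cupfit(im,*Y,o))
snap('top','top2.png')
E
```

```text
11.425 [0.58589313 0.33976808 0.23864758] [[ 0.002 -1.     0.004]
 [ 0.024  0.004  1.   ]
 [-1.    -0.002  0.024]] [-0.02623583  1.03888667  0.54098861]
((279, 193, 82, 87), 5341.0)
```

View pics/w4.png

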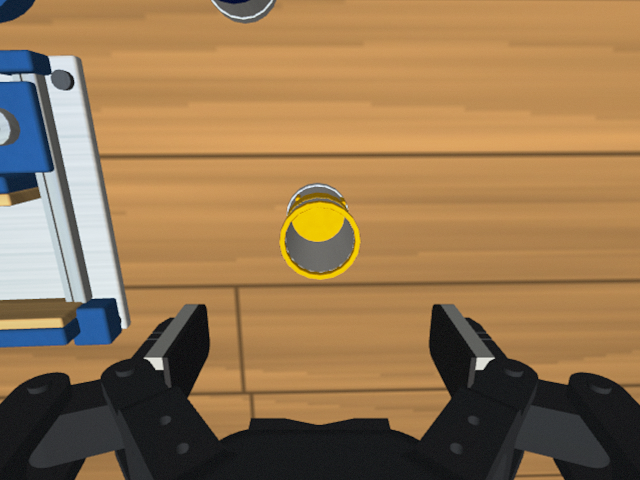

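Run:
```python
from h import *
o=bot.get_obs();print(o['eef_pos'],ray('wrist',320,239.5,.1,o))
```

```text
[0.58588347 0.33990283 0.23861656] [0.59147957 0.34456325 0.1       ]
```

Emit:
play_rows([
  [[100,0.6,0.5,-4,0],[100,0.6,0.5,-9,0],[100,0.6,0.5,-14,0],[100,0.6,0.5,-16.6,0],[100,0.6,0.5,-16.6,0],[0,0.6,0.5,-16.6,0],[0,0.6,0.5,-16.6,0],[0,0.6,0.5,-16.6,0],[0,0.6,0.5,-16.6,0]],
], grip_force=50)

```text
t: 12.65
eef_pos: [0.5929, 0.3449, 0.0751]
orientation: [[0.005, -1.0, 0.003], [0.025, 0.003, 1.0], [-1.0, -0.005, 0.025]]
contact_force: [-0.1, -2.4, 6.1]
finger_gap: 0.692
```

Emit:
play_rows([
  [[0,0,0,5,0],[0,0,0,10,0],[0,0,-3,14,0],[0,1,-8,15,0],[0,2,-14,15,0],[0,3,-20,15,0],[0,4,-26,15,0],[0,4.8,-32,15,0],[0,4.8,-38,15,0],[0,4.8,-43,15,0]],
])

```text
t: 13.9
eef_pos: [0.6407, -0.0874, 0.2262]
orientation: [[0.007, -1.0, 0.004], [0.024, 0.004, 1.0], [-1.0, -0.007, 0.024]]
contact_force: [0.3, 0.2, -1.3]
finger_gap: 0.689
```

Emit:
play_rows([
  [[0,0,-1.4,0,0],[0,0,-1.4,0,0],[0,0,-1.4,0,0]],
])

```text
t: 14.28
eef_pos: [0.6409, -0.0999, 0.2266]
orientation: [[0.007, -1.0, 0.002], [0.025, 0.003, 1.0], [-1.0, -0.007, 0.025]]
contact_force: [0.9, -0.1, -0.9]
finger_gap: 0.684
```

Run:
```python
from h import *
o,im=snap('wrist','w5.png'); print(o['t'],o['eef_pos'],o['orientation'].round(3),o['contact_force'],o['finger_gap'])
```

```text
14.275 [ 0.64087297 -0.09989936  0.22661448] [[ 0.007 -1.     0.002]
 [ 0.025  0.003  1.   ]
 [-1.    -0.007  0.025]] [ 0.8679413  -0.11494364 -0.88017031] 0.6844113480888389
```

View pics/w5.png

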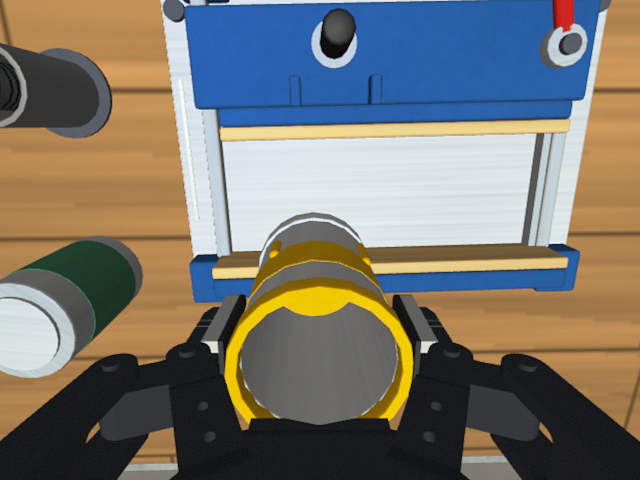

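Run:
```python
from h import *
o=bot.get_obs()
for n,u,v,z in(('movL',222,140,.059),('movR',568,131,.059),('fixL',213,268,.06),('fixR',565,258,.06)):print(n,ray('wrist',u,v,z,o).round(4))
```

```text
movL [ 0.5774 -0.1677  0.059 ]
movR [0.5715 0.0946 0.059 ]
fixL [ 0.6794 -0.1826  0.06  ]
fixR [0.6738 0.1112 0.06  ]
```

Emit:
play_rows([
  [[0,-0.1,0,-4,0],[0,-0.1,0,-8,0],[0,-0.1,0,-11,0],[0,-0.1,0,-13,0],[0,-0.1,0,-13.8,0],[0,-0.1,0,-13.9,0],[0,-0.1,0,-13.9,0]],
])

```text
t: 15.2
eef_pos: [0.6403, -0.0996, 0.0885]
orientation: [[0.008, -1.0, 0.002], [0.024, 0.002, 1.0], [-1.0, -0.008, 0.024]]
contact_force: [0.4, 0.2, -0.8]
finger_gap: 0.687
```

Emit:
play_rows([
  [[100,0,0,0,0],[100,0,0,0,0],[100,0,0,0,0],[100,0,0,3,0],[100,0,0,8,0],[100,0,0,13,0],[100,0,0,15,0],[100,0,0,15,0]],
])

```text
t: 16.2
eef_pos: [0.6406, -0.0998, 0.2398]
orientation: [[0.011, -1.0, 0.002], [0.023, 0.002, 1.0], [-1.0, -0.011, 0.023]]
contact_force: [-0.1, 0.1, -0.5]
finger_gap: 1.0
```

Run:
```python
from h import *
o,im=snap('wrist','w6.png'); print(o['t'],o['eef_pos'],o['contact_force'],o['finger_gap'])
b,a=cupfit(im,*Y,o); print(b,a)
o,im=snap('top','top3.png')
k=cv2.inRange(cv2.cvtColor(im,cv2.COLOR_BGR2HSV),(112,150,40),(130,255,255)); k[:280]=0;k[:,185:]=0
ys,xs=np.nonzero(k); print('blue',len(xs),xs.min(),xs.max(),ys.min(),ys.max())
```

```text
16.2 [ 0.64063721 -0.09976856  0.23984247] [-0.10747072  0.0789053  -0.54981803] 1.0001368031856015
(271, 184, 84, 91) 5761.5
blue 429 124 165 295 326
```

Emit:
play_rows([
  [[100,-2,4,0,0],[100,-5,8,0,0],[100,-8,12,0,0],[100,-11,17,0,0],[100,-14,22,0,0],[100,-17,27,0,0],[100,-20,32,0,0],[100,-23,36,0,0],[100,-24.4,37.7,0,0],[100,-24.4,37.7,0,0]],
])

```text
t: 17.55
eef_pos: [0.3947, 0.2781, 0.236]
orientation: [[0.004, -1.0, -0.001], [0.024, -0.001, 1.0], [-1.0, -0.004, 0.024]]
contact_force: [0.4, -0.7, 0.0]
finger_gap: 1.001
```

Emit:
play_rows([
  [[100,0,0,0,0],[100,0,0,0,0]],
])

```text
t: 17.8
eef_pos: [0.3952, 0.2774, 0.2355]
orientation: [[0.004, -1.0, 0.001], [0.024, 0.001, 1.0], [-1.0, -0.004, 0.024]]
contact_force: [0.2, 0.0, -0.4]
finger_gap: 1.001
```

Run:
```python
from h import *
o,im=snap('wrist','w7.png'); print(o['t'],o['eef_pos'],o['contact_force'],o['finger_gap'])
im=im.copy(); im[:60]=0; im[:,:200]=0
print(cupfit(im,*B,o))
```

```text
17.8 [0.39515715 0.27744872 0.23548804] [ 0.22892918  0.02398227 -0.37760633] 1.0014497568926402
((282, 187, 81, 87), 5336.0)
```

View pics/w7.png

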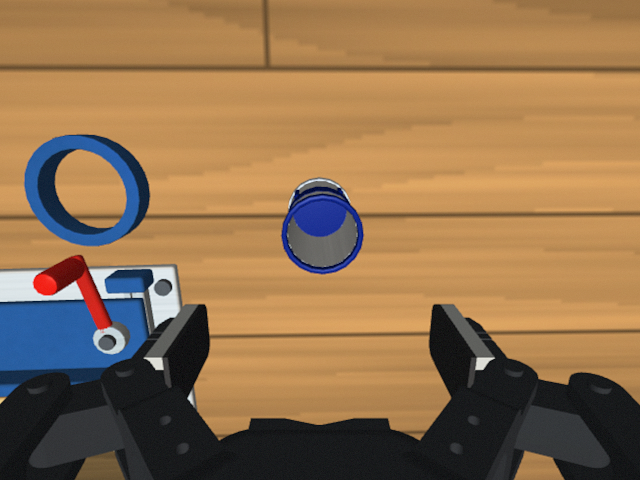

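Run:
```python
from h import *
o=bot.get_obs();print(o['eef_pos'],ray('wrist',322.5,233.5,.1,o),'knob',ray('wrist',45,284,.091,o),'piv',ray('wrist',107,343,.06,o))
```

```text
[0.3951731  0.27750104 0.23562358] [0.39566982 0.28382718 0.1       ] knob [0.43682156 0.07196775 0.091     ] piv [0.50787763 0.0915573  0.06      ]
```

Emit:
play_rows([
  [[100,0.1,0.6,-4,0],[100,0.1,0.6,-9,0],[100,0.1,0.6,-14,0],[100,0.1,0.6,-16.2,0],[100,0.1,0.6,-16.2,0],[0,0.1,0.6,-16.2,0],[0,0.1,0.6,-16.2,0],[0,0.1,0.6,-16.2,0],[0,0.1,0.6,-16.2,0]],
])

```text
t: 18.98
eef_pos: [0.3971, 0.2836, 0.0754]
orientation: [[0.007, -1.0, 0.0], [0.024, 0.001, 1.0], [-1.0, -0.007, 0.024]]
contact_force: [-1.1, -3.0, 7.6]
finger_gap: 0.687
```

Emit:
play_rows([
  [[0,0,0,5,0],[0,0,0,10,0],[0,0,0,15,0],[0,3,-3,16,0],[0,7,-7,16,0],[0,11,-11,16,0],[0,15,-15,16,0],[0,19,-19,16,0],[0,22,-23,16,0],[0,24.2,-26,16,0]],
])

```text
t: 20.23
eef_pos: [0.6399, 0.0216, 0.2361]
orientation: [[0.008, -1.0, 0.002], [0.024, 0.002, 1.0], [-1.0, -0.008, 0.024]]
contact_force: [-0.3, -0.0, -0.5]
finger_gap: 0.684
```

Emit:
play_rows([
  [[0,0,0,0,0],[0,0,0,0,0]],
])

```text
t: 20.48
eef_pos: [0.6396, 0.022, 0.2366]
orientation: [[0.008, -1.0, 0.002], [0.024, 0.002, 1.0], [-1.0, -0.008, 0.024]]
contact_force: [-0.1, 0.6, -1.4]
finger_gap: 0.688
```

Emit:
play_rows([
  [[0,-0.1,0,-5,0],[0,-0.1,0,-9,0],[0,-0.1,0,-12,0],[0,-0.1,0,-14,0],[0,-0.1,0,-14.8,0],[0,-0.1,0,-14.9,0],[0,-0.1,0,-14.9,0]],
])

```text
t: 21.35
eef_pos: [0.6389, 0.0222, 0.0886]
orientation: [[0.01, -1.0, 0.001], [0.024, 0.001, 1.0], [-1.0, -0.009, 0.024]]
contact_force: [-0.1, -0.3, -1.7]
finger_gap: 0.684
```

Emit:
play_rows([
  [[100,0,0,0,0],[100,0,0,0,0],[100,0,0,0,0],[100,0,0,3,0],[100,0,0,8,0],[100,0,0,13,0],[100,-5,-4,15,-10],[100,-9,-8,15,-20],[100,-12.5,-10.4,15,-30],[50,-12.5,-10.4,15,-40]],
])

```text
t: 22.6
eef_pos: [0.5123, -0.0832, 0.2392]
orientation: [[0.023, -0.76, 0.65], [0.012, 0.65, 0.76], [-1.0, -0.01, 0.024]]
contact_force: [-0.1, 0.9, -0.2]
finger_gap: 0.814
```

Emit:
play_rows([
  [[50,0,0,0,-10],[50,0,0,0,-20],[50,0,0,0,-30],[50,0,0,0,-40],[50,0,0,0,-50],[50,0,0,0,-50],[50,0,0,0,-50]],
])

```text
t: 23.48
eef_pos: [0.5124, -0.0832, 0.2393]
orientation: [[0.024, 0.007, 1.0], [-0.01, 1.0, -0.006], [-1.0, -0.01, 0.024]]
contact_force: [0.6, -1.0, 0.2]
finger_gap: 0.498
```

Run:
```python
from h import *
o,im=snap('wrist','w8.png'); print(o['t'],o['eef_pos'],o['orientation'].round(3),o['finger_gap'])
```

```text
23.475 [ 0.51235747 -0.08319024  0.23930715] [[ 0.024  0.007  1.   ]
 [-0.01   1.    -0.006]
 [-1.    -0.01   0.024]] 0.4980963698328414
```

View pics/w8.png

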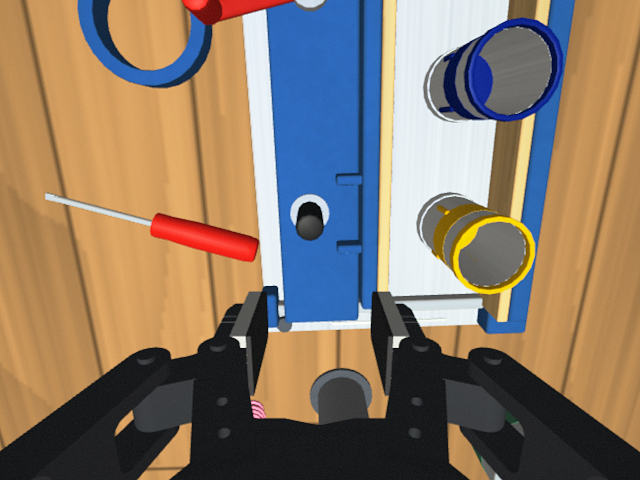

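Both cups stand upright in the vise: blue rim at (512,68), yellow rim at (492,253). Post top is at (310,229).

Run:
```python
from h import *
o=bot.get_obs();print(o['eef_pos'],ray('wrist',310,230,.09,o))
```

```text
[ 0.51234638 -0.08319697  0.23926906] [ 0.50878738 -0.08553035  0.09      ]
```

Emit:
play_rows([
  [[50,-0.4,0,-6,0],[50,-0.4,0,-11,0],[50,-0.4,0,-15,0],[50,-0.4,0,-16.3,0],[50,-0.4,0,-16.3,0],[0,-0.4,0,-16.3,0],[0,-0.4,0,-16.3,0],[0,-0.4,0,-16.3,0],[0,-0.4,0,-16.3,0]],
])

```text
t: 24.65
eef_pos: [0.5091, -0.0835, 0.078]
orientation: [[0.027, 0.007, 1.0], [-0.011, 1.0, -0.007], [-1.0, -0.011, 0.027]]
contact_force: [-0.3, -0.1, 6.9]
finger_gap: 0.239
```

Emit:
play_rows([
  [[0,0.7,0,0,0],[0,1.4,0,0,0],[0,2.1,0,0,0],[0,2.6,0,0,0],[0,3.0,0,0,0],[0,3.2,0,0,0]],
])

```text
t: 25.4
eef_pos: [0.5415, -0.0828, 0.0781]
orientation: [[0.026, 0.007, 1.0], [-0.01, 1.0, -0.006], [-1.0, -0.01, 0.026]]
contact_force: [-4.0, 4.3, 1.7]
finger_gap: 0.244
```

Emit:
play_rows([
  [[0,0.3,0,0,0],[0,0.5,0,0,0],[0,0.7,0,0,0],[0,0.8,0,0,0],[0,0.8,0,0,0]],
])

```text
t: 26.02
eef_pos: [0.5497, -0.0826, 0.0781]
orientation: [[0.026, 0.006, 1.0], [-0.01, 1.0, -0.006], [-1.0, -0.01, 0.026]]
contact_force: [-3.2, 2.9, -0.1]
finger_gap: 0.243
```

Emit:
play_rows([
  [[0,0.2,0,0,0],[0,0.2,0,0,0]],
])

```text
t: 26.28
eef_pos: [0.5504, -0.0826, 0.0781]
orientation: [[0.022, 0.006, 1.0], [-0.01, 1.0, -0.006], [-1.0, -0.01, 0.022]]
contact_force: [-13.6, 0.3, 6.7]
finger_gap: 0.241
```

Emit:
play_rows([
  [[0,0.1,0,0,0],[0,0,0,0,0],[50,0,0,0,0],[50,0,0,0,0],[50,0,0,5,0],[50,0,0,11,-10],[50,-2,5,15,-20],[50,-4,10,15,-30],[50,-7.2,15.7,15,-40],[50,-7.2,15.7,15,-50]],
])

```text
t: 27.52
eef_pos: [0.4774, 0.0771, 0.2289]
orientation: [[0.009, 0.771, 0.637], [-0.023, 0.637, -0.771], [-1.0, -0.008, 0.023]]
contact_force: [1.3, -0.3, 0.8]
finger_gap: 0.502
```

Emit:
play_rows([
  [[50,0,0,0,-10],[50,0,0,0,-20],[50,0,0,0,-30],[50,0,0,0,-30],[50,0,0,0,-30]],
])

```text
t: 28.15
eef_pos: [0.4777, 0.077, 0.2291]
orientation: [[-0.003, 0.986, 0.169], [-0.024, 0.169, -0.985], [-1.0, -0.007, 0.023]]
contact_force: [0.6, 0.9, 0.0]
finger_gap: 0.501
```

Run:
```python
from h import *
o,im=snap('wrist','w9.png'); print(o['t'],o['eef_pos'],o['orientation'].round(3),o['finger_gap'])
h=cv2.cvtColor(im,cv2.COLOR_BGR2HSV); k=cv2.inRange(h,(0,180,60),(6,255,255))|cv2.inRange(h,(174,180,60),(180,255,255))
q,l,s,c=cv2.connectedComponentsWithStats(k)
for i in range(1,q):
    if s[i,4]>150: print(s[i],c[i])
print('expected',proj('wrist',[.4785,.0745,.091],o))
```

```text
28.15 [0.4776851  0.07703651 0.22912393] [[-0.003  0.986  0.169]
 [-0.024  0.169 -0.985]
 [-1.    -0.007  0.023]] 0.5005947191763969
[ 310  140   26  102 1676] [320.36634845 194.43556086]
[ 453  259   73   93 2586] [488.71384377 303.78692962]
expected (np.float64(318.85169094289824), np.float64(230.0128993399344))
```

View pics/w9.png

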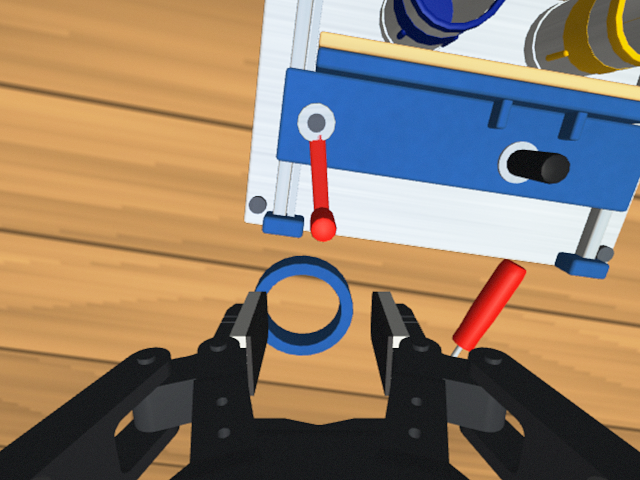

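Knob top at (323,229), within 4 px of prediction. Gripping it.

Emit:
play_rows([
  [[50,0.1,-0.3,-5,0],[50,0.1,-0.3,-10,0],[50,0.1,-0.3,-14,0],[50,0.1,-0.3,-15.1,0],[50,0.1,-0.3,-15.1,0],[0,0.1,-0.3,-15.1,0],[0,0.1,-0.3,-15.1,0],[0,0.1,-0.3,-15.1,0],[0,0.1,-0.3,-15.1,0]],
], grip_force=50)

```text
t: 29.32
eef_pos: [0.4795, 0.0738, 0.0798]
orientation: [[0.0, 0.986, 0.169], [-0.025, 0.168, -0.985], [-1.0, -0.004, 0.024]]
contact_force: [-1.3, -2.5, 5.9]
finger_gap: 0.216
```

Emit:
play_rows([
  [[0,0.15,-0.65,0,5],[0,0.35,-1.25,0,10],[0,0.65,-1.85,0,15],[0,0.95,-2.4,0,20],[0,1.3,-3.0,0,25],[0,1.7,-3.5,0,30],[0,2.2,-3.95,0,35],[0,2.65,-4.4,0,40],[0,2.65,-4.4,0,40]],
])

```text
t: 30.45
eef_pos: [0.5061, 0.0298, 0.08]
orientation: [[0.016, 0.647, 0.762], [-0.019, 0.762, -0.647], [-1.0, -0.004, 0.024]]
contact_force: [1.1, 1.3, -6.4]
finger_gap: 0.218
```

Emit:
play_rows([
  [[0,0.55,-0.4,0,5],[0,1.1,-0.75,0,10],[0,1.7,-1.0,0,15],[0,2.3,-1.25,0,20],[0,2.9,-1.4,0,25],[0,3.55,-1.55,0,30],[0,3.55,-1.55,0,30]],
])

```text
t: 31.32
eef_pos: [0.5413, 0.0144, 0.0799]
orientation: [[0.023, 0.181, 0.983], [-0.008, 0.983, -0.181], [-1.0, -0.004, 0.024]]
contact_force: [0.3, 0.1, -5.3]
finger_gap: 0.213
```

Emit:
play_rows([
  [[0,0.65,-0.1,0,5],[0,1.3,-0.1,0,10],[0,1.4,-0.1,0,10],[0,1.5,-0.1,0,10]],
])

```text
t: 31.82
eef_pos: [0.5545, 0.0135, 0.0798]
orientation: [[0.019, 0.011, 1.0], [-0.004, 1.0, -0.011], [-1.0, -0.004, 0.019]]
contact_force: [-13.8, -1.0, 3.3]
finger_gap: 0.214
```

Emit:
play_rows([
  [[0,0.2,0,0,0],[0,0.35,0,0,0],[0,0.35,0,0,0]],
])

```text
t: 32.2
eef_pos: [0.5548, 0.0135, 0.0798]
orientation: [[0.011, 0.014, 1.0], [-0.005, 1.0, -0.014], [-1.0, -0.005, 0.011]]
contact_force: [-19.9, -2.9, 7.6]
finger_gap: 0.218
```

Emit:
play_rows([
  [[0,0.3,0,0,0],[0,0.5,0,0,0],[0,0.5,0,0,0]],
])

```text
t: 32.58
eef_pos: [0.5551, 0.0135, 0.0796]
orientation: [[-0.002, 0.016, 1.0], [-0.006, 1.0, -0.016], [-1.0, -0.006, -0.001]]
contact_force: [-29.1, -4.7, 13.6]
finger_gap: 0.219
```

Emit:
play_rows([
  [[0,-0.1,0,0,0],[50,-0.1,0,0,0],[50,-0.1,0,0,0],[50,-0.1,0,4,0],[50,-0.1,0,10,0],[50,-0.1,-3,16,0],[50,-1,-8,18,0],[50,-2,-14,20,0],[50,-2,-20,22,0],[50,-2,-26,22,0]],
])

```text
t: 33.83
eef_pos: [0.5354, -0.2486, 0.302]
orientation: [[0.002, 0.017, 1.0], [-0.008, 1.0, -0.017], [-1.0, -0.008, 0.002]]
contact_force: [1.5, -0.1, -1.3]
finger_gap: 0.501
```

Run:
```python
from h import *
o,im=snap('top','top4.png'); print(o['t'],o['eef_pos'],o['orientation'].round(3),o['finger_gap'])
o2,w=snap('wrist','w10.png')
cv2.imwrite('pics/c4.png',np.hstack([cv2.resize(im[130:290,200:500],(480,256)),cv2.resize(w,(320,256))]))
t=cv2.imread('pics/top0.png')
print(proj('top',[.5546,.0135,.091]))
```

```text
33.825 [ 0.53538784 -0.24862986  0.30195366] [[ 0.002  0.017  1.   ]
 [-0.008  1.    -0.017]
 [-1.    -0.008  0.002]] 0.5012837829357624
(np.float64(284.89999613123666), np.float64(223.86337436780482))
```

View pics/c4.png

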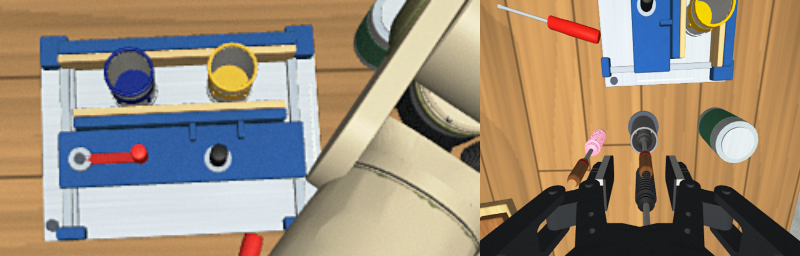

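Run:
```python
from h import *
def tri(ut,us):
    A=[];b=[]
    for n,(u,v) in(('top',ut),('side',us)):
        p,W=cam(n); d=W[:3,:3]@np.array([(u-p['cx'])/p['fx'],-(v-p['cy'])/p['fy'],-1]); d/=np.linalg.norm(d); P=np.eye(3)-np.outer(d,d); A.append(P); b.append(P@W[:3,3])
    return np.linalg.solve(sum(A),sum(b))
# top0 crop: scale2 offset(390,120); side crop scale2.5 offset(320,90)
T=lambda x,y:(390+x/2,120+y/2); S=lambda x,y:(320+x/2.5,90+y/2.5)
print('pot brush top',tri(T(165,192),S(574,142-0)if 0 else S(174,142)))
print('big top',tri(T(325,172),S(241,40)))
print('big base z0',ray('top',*T(205,230),0),ray('side',*S(217,296),0))
print('pot rim',ray('top',*T(130,213),.09),'pot foot',ray('top',*T(108,228),.0))
print('pink top',ray('top',*T(187,313),.1),ray('top',*T(187,313),.15))
```

```text
pot brush top [ 0.54248011 -0.3108414   0.19987351]
big top [ 0.54344645 -0.41560801  0.2675483 ]
big base z0 [ 0.53590788 -0.41289068  0.        ] [ 0.54291508 -0.41797566  0.        ]
pot rim [ 0.54207834 -0.31060809  0.09      ] pot foot [ 0.54039205 -0.31179217  0.        ]
pink top [ 0.4452979  -0.35489799  0.1       ] [ 0.44286018 -0.33840294  0.15      ]
```

Emit:
play_rows([
  [[50,0.6,-3,0,0],[50,0.65,-6.2,0,0],[50,0.65,-6.2,-4,0],[50,0.65,-6.2,-9,0],[50,0.65,-6.2,-12.6,0],[50,0.65,-6.2,-12.8,0],[0,0.65,-6.2,-12.8,0],[0,0.65,-6.2,-12.8,0],[0,0.65,-6.2,-12.8,0],[0,0.65,-6.2,-12.8,0]],
], grip_force=60)

```text
t: 35.17
eef_pos: [0.5417, -0.3144, 0.1736]
orientation: [[0.002, 0.023, 1.0], [-0.01, 1.0, -0.023], [-1.0, -0.01, 0.002]]
contact_force: [0.2, 1.0, 7.2]
finger_gap: 0.212
```

Emit:
play_rows([
  [[0,0,0,3,0],[0,0,0,8,0],[0,0,0,13,0],[0,0,0,17,0],[0,0,0,17,0]],
])

```text
t: 35.8
eef_pos: [0.5421, -0.3146, 0.3475]
orientation: [[0.007, 0.023, 1.0], [-0.015, 1.0, -0.023], [-1.0, -0.015, 0.008]]
contact_force: [0.2, 0.2, -1.3]
finger_gap: 0.205
```

Run:
```python
from h import *
o,w=snap('wrist','w11.png'); print(o['eef_pos'],o['orientation'].round(3),o['finger_gap'],o['contact_force'])
s=snap('side')[1]; t=snap('top')[1]
cv2.imwrite('pics/c5.png',np.hstack([cv2.resize(w,(400,300)),cv2.resize(s,(400,300))]))
cv2.imwrite('pics/top5.png',t)
k=cv2.inRange(cv2.cvtColor(t,cv2.COLOR_BGR2HSV),*Y); ys,xs=np.nonzero(k[120:200,240:400]); print('yel',xs.min()+240,xs.max()+240,ys.min()+120,ys.max()+120)
for c in((.6475,-.1),(.6455,.022)): print(proj('top',[*c,.112]))
```

```text
[ 0.54208403 -0.31464969  0.34754079] [[ 0.007  0.023  1.   ]
 [-0.015  1.    -0.023]
 [-1.    -0.015  0.008]] 0.20460412753993734 [ 0.2296794   0.16463491 -1.33958688]
yel 295 379 157 191
(np.float64(343.52389211127013), np.float64(172.21946582423558))
(np.float64(279.0031127172261), np.float64(174.68378145596682))
```

View pics/c5.png

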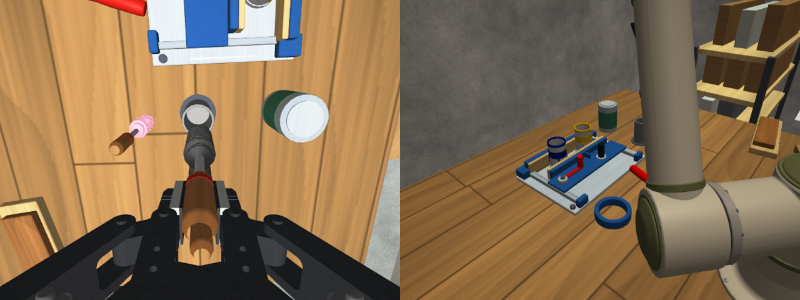

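Emit:
play_rows([
  [[0,2,4,0,0],[0,5,9,0,0],[0,8,14,0,0],[0,10,19,0,0],[0,10.5,21.5,0,0],[0,10.5,21.5,0,0],[0,10.5,21.5,0,0]],
])

```text
t: 36.83
eef_pos: [0.6462, -0.1001, 0.3416]
orientation: [[-0.001, 0.024, 1.0], [-0.009, 1.0, -0.024], [-1.0, -0.009, -0.001]]
contact_force: [0.2, -0.2, -2.2]
finger_gap: 0.207
```

Run:
```python
from h import *
o,w=snap('wrist','w12.png'); print(o['eef_pos'],o['orientation'].round(3),o['finger_gap'],o['contact_force'])
R=np.array(o['orientation']); p=np.array(o['eef_pos'])
tip=p+R[:,0]*.1676
print('tip',tip,proj('wrist',tip,o)); 
for c in ([.648,-.1,.112],[.6455,.022,.112]): print('cup',proj('wrist',c,o))
for d in ((.015,0),(-.015,0),(0,.015),(0,-.015)): print(proj('wrist',tip+[*d,0],o))
cv2.imwrite('pics/c6.png',cv2.resize(w[0:330,200:560],(720,660))[:600])
```

```text
[ 0.64617601 -0.10006606  0.34157864] [[-0.001  0.024  1.   ]
 [-0.009  1.    -0.024]
 [-1.    -0.009 -0.001]] 0.2066287828087225 [ 0.162004   -0.18114515 -2.19698129]
tip [ 0.64599383 -0.1015026   0.1739849 ] (np.float64(319.4484436361322), np.float64(223.0105394372366))
cup (np.float64(321.5287959127908), np.float64(205.29699036608076))
cup (np.float64(315.5908103684088), np.float64(66.8029569350895))
(np.float64(338.1014550419768), np.float64(222.59096144946056))
(np.float64(300.811234217413), np.float64(223.42976197752927))
(np.float64(319.0083034707602), np.float64(204.6717435217264))
(np.float64(319.8759460142727), np.float64(240.8227717280353))
```

View pics/c6.png

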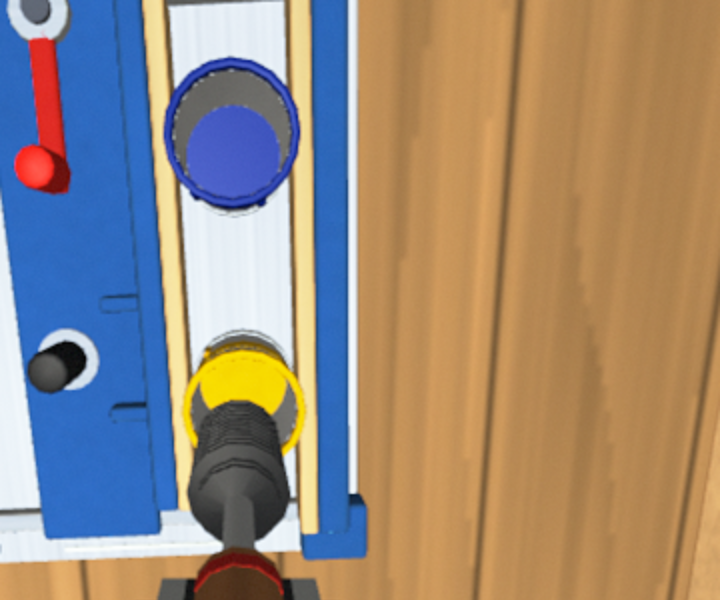

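Brush hangs straight (head end at crop (240,402), as predicted). Yellow rim centre is at crop (244,405), blue rim at (232,132). Scrubbing yellow first, as there is no white cup.

Emit:
play_rows([
  [[0,0.2,0.3,0,0],[0,0.2,0.3,-4,0],[0,0.2,0.3,-7,0],[0,0.2,0.3,-10,0],[0,0.2,0.3,-13,0],[0,0.2,0.3,-14.6,0],[0,0.2,0.3,-15,0],[0,0.2,0.3,-15.1,0]],
], grip_force=80)

```text
t: 37.88
eef_pos: [0.6486, -0.0979, 0.1936]
orientation: [[0.002, 0.025, 1.0], [-0.01, 1.0, -0.025], [-1.0, -0.01, 0.003]]
contact_force: [-4.6, 0.3, 15.0]
finger_gap: 0.208
```

Emit:
play_rows([
  [[0,-0.1,0,4,0],[0,-0.1,0,8,0],[0,-0.1,0,8,0],[0,-0.1,0,4,0],[0,-0.1,0,0.5,0],[0,-0.1,0,-0.1,0],[0,-0.1,0,-0.1,0]],
])

```text
t: 38.75
eef_pos: [0.6476, -0.0984, 0.1926]
orientation: [[0.002, 0.025, 1.0], [-0.01, 1.0, -0.025], [-1.0, -0.01, 0.003]]
contact_force: [0.1, -0.8, 3.1]
finger_gap: 0.202
```

Emit:
play_rows([
  [[0,0,0,4,0],[0,0,0,8,0],[0,0,0,8,0],[0,0,0,4,0],[0,0,0,0.5,0],[0,0,0,-0.1,0],[0,0,0,-0.1,0]],
])

```text
t: 39.62
eef_pos: [0.6472, -0.0987, 0.1907]
orientation: [[0.001, 0.026, 1.0], [-0.011, 1.0, -0.026], [-1.0, -0.011, 0.001]]
contact_force: [-0.2, -0.9, 2.1]
finger_gap: 0.2
```

Emit:
play_rows([
  [[0,0,0,4,0],[0,0,0,8,0],[0,0,0,8,0],[0,0,0,4,0],[0,0,0,0.5,0],[0,0,0,-0.1,0],[0,0,0,-0.1,0]],
])

```text
t: 40.5
eef_pos: [0.6465, -0.099, 0.1885]
orientation: [[-0.001, 0.026, 1.0], [-0.011, 1.0, -0.026], [-1.0, -0.011, -0.001]]
contact_force: [-0.7, -1.2, 4.7]
finger_gap: 0.201
```

Emit:
play_rows([
  [[0,0,0,5,0],[0,0,0,10,0],[0,0,0,14,0],[0,0,0,15,0],[0,-0.1,5,15,0],[0,-0.1,10,15,0],[0,-0.1,12.2,15,0],[0,-0.1,12.2,15,0],[0,-0.1,12.2,15,0]],
])

```text
t: 41.62
eef_pos: [0.6456, 0.0217, 0.3375]
orientation: [[-0.003, 0.027, 1.0], [-0.011, 1.0, -0.027], [-1.0, -0.011, -0.002]]
contact_force: [-0.2, -0.3, -0.6]
finger_gap: 0.202
```

Run:
```python
from h import *
o,w=snap('wrist','w13.png'); print(o['eef_pos'],o['orientation'].round(3),o['finger_gap'],o['contact_force'])
R=np.array(o['orientation']); p=np.array(o['eef_pos'])
tip=p+R[:,0]*.163
for d in ((.015,0),(-.015,0),(0,.015),(0,-.015)): print(np.round(proj('wrist',tip+[*d,0],o)))
g=cv2.cvtColor(w,cv2.COLOR_BGR2HSV)
k=cv2.inRange(g,(112,150,40),(125,255,255)); k[280:]=0; k[:,:260]=0;k[:,390:]=0
for r in range(150,240,8): 
    dark=np.nonzero(w[r,270:380].max(1)<75)[0]; b=np.nonzero(k[r])[0]
    print(r,'dark',(dark.min()+270,dark.max()+270,len(dark)) if len(dark) else '','blue',(b.min(),b.max(),len(b)) if len(b) else '')
print('cup',proj('wrist',[.6455,.022,.112],o))
cv2.imwrite('pics/c7.png',cv2.resize(w[100:400,160:480],(640,600)))
```

```text
[0.64557128 0.02173518 0.33750034] [[-0.003  0.027  1.   ]
 [-0.011  1.    -0.027]
 [-1.    -0.011 -0.002]] 0.2024009044507461 [-0.23217663 -0.26043897 -0.61989289]
[338. 224.]
[301. 225.]
[319. 206.]
[320. 242.]
150 dark  blue 
158 dark  blue 
166 dark  blue 
174 dark (np.int64(305), np.int64(336), 8) blue (np.int64(305), np.int64(334), 20)
182 dark (np.int64(298), np.int64(342), 2) blue (np.int64(297), np.int64(342), 46)
190 dark  blue (np.int64(293), np.int64(347), 49)
198 dark (np.int64(312), np.int64(328), 17) blue (np.int64(290), np.int64(349), 25)
206 dark (np.int64(300), np.int64(336), 24) blue (np.int64(290), np.int64(350), 7)
214 dark (np.int64(299), np.int64(338), 37) blue (np.int64(291), np.int64(348), 8)
222 dark (np.int64(297), np.int64(340), 23) blue (np.int64(295), np.int64(344), 6)
230 dark (np.int64(296), np.int64(341), 22) blue 
238 dark (np.int64(294), np.int64(343), 29) blue 
cup (np.float64(319.9113329660676), np.float64(205.37588882036806))
```

Emit:
play_rows([
  [[0,0,-0.2,-2,0],[0,0,-0.2,-5,0],[0,0,-0.2,-8,0],[0,0,-0.2,-11,0],[0,0,-0.2,-13.5,0],[0,0,-0.2,-14.8,0],[0,0,-0.2,-15.1,0],[0,0,-0.2,-15.1,0]],
])

```text
t: 42.68
eef_pos: [0.6458, 0.0186, 0.1885]
orientation: [[-0.001, 0.028, 1.0], [-0.012, 1.0, -0.028], [-1.0, -0.012, -0.001]]
contact_force: [-3.2, -1.0, 6.7]
finger_gap: 0.202
```

Emit:
play_rows([
  [[0,-0.1,0.1,-0.2,0],[0,-0.1,0.1,-0.4,0],[0,-0.1,0.1,-0.4,0]],
])

```text
t: 43.05
eef_pos: [0.6456, 0.0187, 0.1884]
orientation: [[0.004, 0.029, 1.0], [-0.013, 0.999, -0.029], [-1.0, -0.013, 0.004]]
contact_force: [-4.7, -0.1, 16.7]
finger_gap: 0.201
```

Floor touched (z holds at 0.1884 while the force rises). Strokes.

Emit:
play_rows([
  [[0,-0.1,0.1,4,0],[0,-0.1,0.1,8,0],[0,-0.1,0.1,8,0],[0,-0.1,0.1,4,0],[0,-0.1,0.1,0.5,0],[0,-0.1,0.1,-0.2,0],[0,-0.1,0.1,-0.3,0]],
])

```text
t: 43.92
eef_pos: [0.6441, 0.0188, 0.187]
orientation: [[0.003, 0.029, 1.0], [-0.015, 0.999, -0.029], [-1.0, -0.014, 0.003]]
contact_force: [-7.4, -0.6, 19.3]
finger_gap: 0.199
```

Emit:
play_rows([
  [[0,0,0,4,0],[0,0,0,8,0],[0,0,0,8,0],[0,0,0,4,0],[0,0,0,0.5,0],[0,0,0,-0.2,0],[0,0,0,-0.2,0]],
])

```text
t: 44.8
eef_pos: [0.6443, 0.018, 0.1855]
orientation: [[0.004, 0.03, 1.0], [-0.016, 0.999, -0.03], [-1.0, -0.016, 0.005]]
contact_force: [-0.9, -1.4, 10.5]
finger_gap: 0.202
```

Emit:
play_rows([
  [[0,0,0,4,0],[0,0,0,8,0],[0,0,0,8,0],[0,0,0,4,0],[0,0,0,0.5,0],[0,0,0,-0.2,0],[0,0,0,-0.2,0]],
])

```text
t: 45.68
eef_pos: [0.6438, 0.0173, 0.1833]
orientation: [[0.003, 0.03, 1.0], [-0.017, 0.999, -0.03], [-1.0, -0.017, 0.004]]
contact_force: [-3.0, -1.6, 11.3]
finger_gap: 0.203
```

Emit:
play_rows([
  [[0,0,0,5,0],[0,0,0,10,0],[0,0,0,15,0],[0,-4,0,16,0],[0,-9,-2,16,0],[0,-10.2,-8,16,0],[0,-10.2,-14,16,0],[0,-10.2,-20,16,0],[0,-10.2,-26,16,0],[0,-10.2,-31,16,0]],
])

```text
t: 46.92
eef_pos: [0.5411, -0.2951, 0.3406]
orientation: [[0.0, 0.031, 1.0], [-0.014, 0.999, -0.031], [-1.0, -0.014, 0.001]]
contact_force: [0.5, 0.4, -0.9]
finger_gap: 0.203
```

Emit:
play_rows([
  [[0,0,-1,0,0],[0,0,-1,0,0],[0,0,-1,0,0]],
])

```text
t: 47.3
eef_pos: [0.5414, -0.3037, 0.3403]
orientation: [[0.0, 0.03, 1.0], [-0.014, 0.999, -0.03], [-1.0, -0.014, 0.0]]
contact_force: [-0.0, -0.8, -1.1]
finger_gap: 0.199
```

Run:
```python
from h import *
o,w=snap('wrist','w14.png'); print(o['t'],o['eef_pos'],o['orientation'].round(3),o['finger_gap'],o['contact_force'])
R=np.array(o['orientation']); p=np.array(o['eef_pos'])
tip=p+R[:,0]*.157
for d in ((.015,0),(-.015,0),(0,.015),(0,-.015)): print(np.round(proj('wrist',tip+[*d,0],o)))
print('pot rim',proj('wrist',[.542,-.311,.09],o))
cv2.imwrite('pics/c8.png',cv2.resize(w[100:325,200:440],(640,600)))
```

```text
47.3 [ 0.54141939 -0.30372699  0.34027528] [[ 0.     0.03   1.   ]
 [-0.014  0.999 -0.03 ]
 [-1.    -0.014  0.   ]] 0.19902554425447258 [-0.04025275 -0.78842912 -1.10444803]
[339. 226.]
[300. 227.]
[319. 207.]
[320. 245.]
pot rim (np.float64(320.07992650971744), np.float64(206.9746593640357))
```

View pics/c8.png

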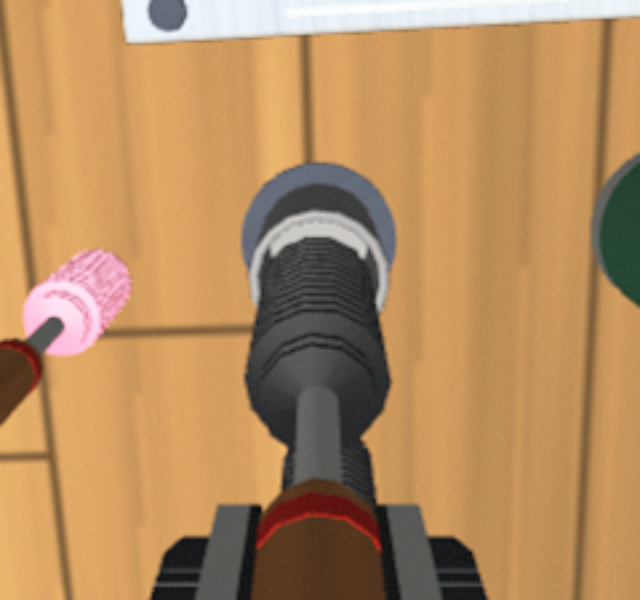

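The head end is at crop (318,236) and the pot rim's centre is near (320,280). The brush leans about 5°, tip toward +y, so I'll shift about 1.8 cm to −y before lowering.

Emit:
play_rows([
  [[0,0,-1,0,0],[0,0,-1.8,0,0],[0,0,-1.8,-3,0],[0,0,-1.8,-6,0],[0,0,-1.8,-8,0],[0,0,-1.8,-10,0],[0,0,-1.8,-11.5,0],[0,0,-1.8,-11.5,0]],
])

```text
t: 48.35
eef_pos: [0.5412, -0.3217, 0.2247]
orientation: [[-0.001, 0.03, 1.0], [-0.013, 0.999, -0.03], [-1.0, -0.013, -0.001]]
contact_force: [0.5, -0.0, -0.7]
finger_gap: 0.202
```

Emit:
play_rows([
  [[0,0,0,-1.5,0],[0,0,0.1,-3,0],[0,0,0.2,-4.5,0],[0,0,0.2,-5.3,0],[0,0,0.2,-5.3,0]],
])

```text
t: 48.98
eef_pos: [0.5411, -0.3196, 0.1711]
orientation: [[-0.002, 0.03, 1.0], [-0.012, 0.999, -0.03], [-1.0, -0.012, -0.001]]
contact_force: [-0.7, -0.7, -0.2]
finger_gap: 0.196
```

Emit:
play_rows([
  [[0,0,0,-0.3,0],[0,0,0,-0.6,0],[0,0,0,-0.8,0],[0,0,0,-0.8,0]],
])

```text
t: 49.48
eef_pos: [0.5412, -0.3197, 0.1635]
orientation: [[-0.001, 0.03, 1.0], [-0.013, 0.999, -0.03], [-1.0, -0.013, -0.001]]
contact_force: [1.0, 0.5, 0.7]
finger_gap: 0.201
```

Emit:
play_rows([
  [[0,0,0,-0.3,0],[0,0,0,-0.5,0],[0,0,0,-0.5,0]],
])

```text
t: 49.85
eef_pos: [0.5421, -0.3208, 0.1631]
orientation: [[0.003, 0.03, 1.0], [-0.018, 0.999, -0.03], [-1.0, -0.018, 0.004]]
contact_force: [-3.5, 1.9, 24.8]
finger_gap: 0.2
```

Emit:
play_rows([
  [[0,0,0.3,0.3,0],[50,0,0.3,0.3,0],[50,0,0.3,0.3,0],[50,0,0.3,0.3,0],[50,0,0.3,4,0],[50,0,0.3,9,0],[50,0,0.3,14,0],[50,-4,2,16,0],[50,-10,6,16,0],[50,-14,10,16,0]],
])

```text
t: 51.1
eef_pos: [0.4029, -0.2224, 0.3227]
orientation: [[0.003, 0.031, 1.0], [-0.018, 0.999, -0.031], [-1.0, -0.018, 0.004]]
contact_force: [0.5, -1.2, 2.2]
finger_gap: 0.497
```

Emit:
play_rows([
  [[50,-4,6,2,0],[50,-8,12,2,0],[50,-8,18,2,0],[50,-8,18,2,0],[50,-8,18,2,0],[50,-8,18,2,0]],
])

```text
t: 51.85
eef_pos: [0.3231, -0.043, 0.3426]
orientation: [[0.003, 0.031, 1.0], [-0.018, 0.999, -0.031], [-1.0, -0.018, 0.003]]
contact_force: [-0.6, -0.3, -0.1]
finger_gap: 0.497
```

Run:
```python
from h import *
o,t=snap('top','top9.png'); print(o['t'],o['eef_pos'],o['contact_force'])
s=snap('side','side9.png')[1]
cv2.imwrite('pics/c9.png',np.vstack([np.hstack([cv2.resize(t,(400,300)),cv2.resize(s,(400,300))]),np.hstack([cv2.resize(t[120:300,210:450],(400,300)),cv2.resize(t[120:300,390:630],(400,300))])]))
```

```text
51.85 [ 0.32314886 -0.04302065  0.34261873] [-0.59484384 -0.29639128 -0.14517796]
```

Viewer limit reached, so the last checks are numeric.

Run:
```python
from h import *
a=cv2.imread('pics/top0.png');b=cv2.imread('pics/top9.png')
d=cv2.absdiff(a,b).max(2)
for n,(x0,y0,x1,y1) in dict(tin=(415,118,475,178),tape=(230,288,292,348),driver=(325,280,368,380),bigbrush=(485,195,565,242),pink=(445,268,492,292),brush=(425,205,482,252)).items(): print(n,(d[y0:y1,x0:x1]>45).sum())
k=(d>45).astype(np.uint8)*255;k=cv2.morphologyEx(k,cv2.MORPH_OPEN,np.ones((3,3)))
q,l,s,c=cv2.connectedComponentsWithStats(k)
for i in range(1,q):
    if s[i,4]>25: print(s[i])
def brown(im):
    h=cv2.inRange(cv2.cvtColor(im,cv2.COLOR_BGR2HSV),(3,110,30),(13,255,165)); h[:195]=0;h[245:]=0;h[:,:445]=0;h[:,487:]=0
    ys,xs=np.nonzero(h); return len(xs),xs.mean(),ys.mean(),xs.max(),ys.min()
print(brown(a),brown(b))
h=cv2.cvtColor(b,cv2.COLOR_BGR2HSV); r=cv2.inRange(h,(0,180,90),(6,255,255))|cv2.inRange(h,(174,180,90),(180,255,255)); r[260:]=0
ys,xs=np.nonzero(r); print('red',xs.min(),xs.max(),ys.min(),ys.max(),'expected knob',proj('top',[.5546,.0135,.091]))
for n,(lo,hi) in (('Y',Y),('B',((115,150,40),(130,255,255)))):
    k=cv2.inRange(h,lo,hi); k[:120]=0;k[230:]=0;k[:,:240]=0;k[:,400:]=0
    q,l,s,c=cv2.connectedComponentsWithStats(k); i=1+s[1:,4].argmax(); print(n,s[i],c[i])
```

```text
tin 0
tape 805
driver 890
bigbrush 0
pink 0
brush 86
[333 157  23   8 143]
[269 161  25   7 121]
[ 236  166  156   82 7132]
[  96  195   49   35 1127]
[357 204  18   3  54]
[ 124  295   48   33 1240]
[  233   313   217   167 18932]
[384 372  14  11  70]
[ 153  381  140   99 4051]
[241 392  15  26 144]
[632 403   8  14  77]
[ 579  422   61   58 2325]
[151 439  10   4  36]
[117 454  62  26 839]
(98, np.float64(467.7551020408163), np.float64(219.1734693877551), np.int64(478), np.int64(211)) (99, np.float64(469.34343434343435), np.float64(219.26262626262627), np.int64(480), np.int64(212))
red 255 540 206 231 expected knob (np.float64(284.89999613123666), np.float64(223.86337436780482))
Y [329 157  31  35 514] [343.07198444 176.86575875]
B [265 160  31  31 304] [281.38815789 179.45065789]
```

```bash
python3 -c "
from rig import bot
print(bot.close_job())"
```

```text
the job is handed in; nothing more can be done
None
```

The job is handed in at about 52 s of the 208 s allowed, with both cups clamped and scrubbed and the brush back in its pot. No verdict was reported.

**What I did**
- **Cups:** only the yellow and blue cups were there; no white cup showed in any view.
- **Clamping:** I released the lever and drew the jaw back to its stop. I stood both cups upright between the jaws and pushed the jaw snug, feeling about 14 N. I then locked the lever until it stopped moving under 29 N.
- **Scrubbing:** yellow first, then blue, with three full 80 mm strokes in each. The brush touched the floor of both cups, and I kept it clear of the yellow cup on the way back.
- **Brush:** I used the smaller brown-handled brush from the pot and put it back there.

**Last checks**
- **Final picture not seen:** the viewer's limit was used up, so the last checks were pixel comparisons only.
- **Brush:** its handle is within about 2 px of where it started.
- **Cups:** both rims are within about 5 px of where they should be when clamped.
- **Bystanders:** the tin, the pink brush and the large brush are unchanged. The upper part of the tape also matches. The arm partly hid the tape and the screwdriver, so I couldn't check those parts, but neither was approached.
- **Lever:** the last red-mask reading was mixed up with other red marks. That the lever is locked rests on the stop I felt and the two earlier pictures taken after locking.
- **Brush slip:** the brush slid about 1 cm in the grip and tilted about 5° while scrubbing. I allowed for this when putting it back.

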